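# Level check with a ball dish, both ways

### The arm

A 7-joint arm with a two-finger parallel gripper is mounted at the origin on a cart in front of the work surface, level with it; the furniture and walls round the work are solid. World frame = base frame: x ahead of the robot, y to its left, z up, the work surface at z = 0. Lengths are in m, angles in rad, forces in N, time in s.
With the tool pointing down it reaches from about 0.4 to 0.875 m from the base axis. Payload 19.3 kg.
Tool frame: the origin (TCP) lies midway between the tips of the shut fingers; the grasp point (between the pads) lies 19 mm behind it; z points along the fingers, y is the line along which they close (so a half turn about z gives the same grasp; the last joint's range is limited). The gripper opens to 85 mm and grips with 20 to 120 N. Pads are 22 mm wide; open, the fingers measure 114 mm over their backs; the gripper's body (76 mm by 85 mm) begins 54 mm behind the grasp point. The pads swing forward as they close: fully open they stand 13 mm farther back than shut.
Start: joints at [1.119, 0.521, -0.036, 1.599, 0.021, 1.021, -0.113], TCP at [0.233, -0.58, 0.231] pointing down, gripper open.
Joint ranges: [-2.91, 2.91], [-0.3, 2.13], [-1.5, 1.42], [0.17, 2.43], [-1.26, 4.41], [0.16, 1.93], [-2.52, 2.52]. Speed limits (rad/s): [1.89, 1.89, 2.39, 2.39, 3.01, 3.01, 3.01].

### API

Orientations are given as [roll, pitch, yaw] about the fixed x, y, z axes, in that order (R = Rz(yaw) Ry(pitch) Rx(roll)).
In Python, from workcell import bot gives the robot as it stands.
- The arm moves only by the tool move_arm, never from a script. Its argument "series" is a list of rows, each a list of 3 entries, a list of its own where there are three numbers: the shift along the tool's x, y, z in cm, then the turn, a rotation vector about the tool's x, y, z in rad, then the opening in per cent of the stroke, from 0 (shut) to 100 (fully open). A call has 1 to 20 rows; each row is the pose to reach, as a shift and turn from the pose commanded when the call began, along the tool's axes at that moment; what a row does not reach only later rows make up. A row lasts 1/12 s, in which the tool goes at most 41.7 mm and 7.16 degrees, less where a joint would pass 70% of its speed; a pose out of reach is approached as far as the arm can. A call with a gripper value outside its range is refused whole. The fingers move at their own pace and stop on an object; "squeeze" is the grip in N (left out, the last holds). Time passes only in rows, so rows that repeat a pose let the fingers close. It gives the time, the measured TCP pose, the force, the opening and the grip force at its end, in the units of the state.
- bot.observe(): the state, without advancing time (a new reading comes with each control period).
- bot.grab_frame(name): name is "scene" or "top"; returns (picture, depth): 400x640x3 uint8, red, green, blue; 400x640 float32, m along the optical axis (not along the pixel's ray), 0 where there is no reading.
- bot.camera_params(name): a dict with "fovy" (degrees; the focal length in pixels is half the picture's height over the tangent of half this angle, whatever the lens; pixels are square), "cx", "cy" (the principal point, pixels), "dist_coeffs" ([k1, k2, p1, p2, k3] as OpenCV has them; the pictures are not rectified), "R" (3x3) and "t" (3): a world point X has camera coordinates R X + t. Camera axes: x right, y down, z forward; pixel columns grow to the right and rows downward; lengths in m; the calibration is good to about 2 mm. A picture is of the moment at which its call begins. camera_params takes no time and is no camera call.
- bot.job_done(): hands the job in; it is judged then, once.
Trained networks look in the newest picture that a camera, given by its name, has taken for a name from the list of things; names that differ only in an ending like _2 or _b are one class to them, and where a whole thing is asked for, a point or a joint stands for the part that bears it (a point fixed in the world has none). Each returns a list of dicts, best first, with "conf" (0 to 1); they miss things now and then, are a little off and sometimes report something else, mostly with a low value. They report only what shows in the picture. A call takes as long as a camera call. They do not tell look-alikes from the thing itself.
- bot.find_in(camera, thing): "bbox" ([left, top, right, bottom] in pixels, round what is visible of it).
- bot.trace(camera, thing): "mask" (400x640 bool, what is visible of it) and "bbox" ([left, top, right, bottom] in pixels, round what is visible of it).
The state is a dict: "clock": time; "qpos": joint angles; "qd": joint speeds; "joint_efforts": joint torques, N m; "position": TCP position; "tool_rot": TCP orientation; "force": force on the tool from outside, world axes, zero at the start; "moment": the same for the moment, N m; "grip_width": finger opening in m; "finger_force": force on a finger pad.
Only numpy, scipy, OpenCV 4.12 (cv2) and the standard library are available. Lean on these libraries where they do the work, as an engineer would, in place of code of your own. Each camera call takes 0.05 s, during which the arm holds its last target. There are 200 camera calls.

### The job

Check the post stand with the ball dish: pick the dish up by its upright grip, set it level and centred on the narrow post top with the grip over the stand's long outrigger, and keep hold of it there for a second. Then turn it a quarter turn on the post, staying level and centred and no more than 1 cm above the post top, so that the grip comes over the short outrigger, and finish while still holding it like that, resting on the post. The ball must keep to the middle of the dish and never run out to the rim; leave the other things where they are.

Things in the scene. Friction and masses are not known exactly. Their poses are not given: they have to be found in the camera images.
- ball_dish: loose round grey dish, 94 mm across, rim 25 mm high, about 140 g, with one upright black grip beside the rim, standing on the bench. Inside, a conical floor 84 mm wide, slope 8 degrees, lowest in the middle (6 mm above the underside). Origin: centre of the flat underside; +x points from there to the grip, z up
- dish_foot (a point): centre of the dish's flat underside (68 mm across), axes as the dish. The centre of mass of dish and ball lies 20 to 25 mm from here towards the grip, so the dish tips off the post if let go
- dish_grip (a point): middle of the grip, a block 30 mm long radially, 14 mm thick along the dish's y (flat parallel faces) and 58 mm tall from the level of the underside up. This point is 68 mm along the dish's x from its centre, 40 mm above the underside, 18 mm below the grip's top. Grasp across the 14 mm
- ball_center (a point): centre of the loose 20 mm steel ball in the dish; at rest in the middle it is 16 mm above the dish's underside. It settles back to the middle while the dish is within about 8 degrees of level and not jerked
- stand: stand fixed to the bench: post with a flat round top 24 mm across, 100 mm above the bench, on a foot 64 mm wide. Two low bars (outriggers, at most 24 mm high) leave the foot: the long one, 127 mm from the post axis to its end, along +x; the short one, 77 mm, along +y, a quarter turn anticlockwise from above. Origin: post axis at the bench top, z up
- post_top (a point): centre of the post's flat top, 100 mm above the bench
- flux_tin: round flux tin, 46 mm across, height 35 mm; a bystander, leave it. Origin: underside centre
- reel: solder reel, 60 mm across, height 36 mm; a bystander, leave it. Origin: underside centre
- tape_roll: yellow tape roll lying flat, 62 mm across, height 19 mm; a bystander, leave it. Origin: underside centre
- cutters: side cutters lying flat, 119x85x12 mm; a bystander, leave it. Origin: underside centre
- red_driver: screwdriver with a red handle, lying, 137x97x24 mm; a bystander, leave it. Origin: underside centre
- stamp: hand stamp with a black knob standing upright, 34x41x68 mm; a bystander, leave it. Origin: underside centre
Not all that is in view belongs to the job. Leave any red look-alike of the ball_dish alone.

How it is judged:
On the way, in this order (a step that is already met when the one before it is completed fails the run):
1. the held dish rests level on the post top, centred, grip over the long outrigger, ball in the middle (horizontal distance between dish_foot and post_top below 0.01 m and z of dish_foot in the frame of stand between 0.097 and 0.104 m and contact force between ball_dish and stand above 0.05 N and angle between ball_dish's own z axis and vertical below 0.1 rad and horizontal distance between ball_center and dish_foot below 0.01 m and contact force between the fingers and ball_dish above 0.5 N and angle between the x axis of ball_dish and the x axis of stand, either way round below 0.25 rad and x of dish_grip in the frame of stand above 0.03 m), for 0.5 s.
2. in the course of the turn the held dish is on or just above the post, level, ball near the middle (x of dish_grip in the frame of stand above 0.02 m and y of dish_grip in the frame of stand above 0.02 m and horizontal distance between dish_foot and post_top below 0.015 m and z of dish_foot in the frame of stand between 0.095 and 0.115 m and angle between ball_dish's own z axis and vertical below 0.12 rad and horizontal distance between ball_center and dish_foot below 0.015 m and contact force between the fingers and ball_dish above 0.5 N), for 0.1 s.
At the end, for the whole second after the job is handed in: The fingers still hold the dish, which rests on the post top: within 10 mm of its axis, -3 to +4 mm of its height, touching it, level within 0.10 rad, grip over the short outrigger within 0.25 rad, ball within 10 mm of the dish's centre, dish and ball at rest (horizontal distance between dish_foot and post_top below 0.01 m and z of dish_foot in the frame of stand between 0.097 and 0.104 m and contact force between ball_dish and stand above 0.05 N and angle between ball_dish's own z axis and vertical below 0.1 rad and horizontal distance between ball_center and dish_foot below 0.01 m and contact force between the fingers and ball_dish above 0.5 N and angle between the x axis of ball_dish and the y axis of stand, either way round below 0.25 rad and y of dish_grip in the frame of stand above 0.03 m and linear speed of ball_dish below 0.03 m/s and linear speed of ball below 0.05 m/s); the arm keeps its last pose, push and grip.
It fails at once if the ball runs out towards the rim (more than 25 mm from the dish's centre) or leaves the dish (distance between ball_center and dish_foot above 0.031 m).
It fails at once if the dish is tipped by more than 0.3 rad (angle between ball_dish's own z axis and vertical above 0.3 rad).
It fails at once if a bystander is moved by more than 3 cm (distance of any of flux_tin, reel, tape_roll, cutters, red_driver, stamp from where it was at the start of the episode above 0.03 m).
It also fails if it takes over 59 s, if anything falls off the work surface, if the arm or the gripper's body presses on something with over 40 N, if the wrist force passes 120 N, or if a joint passes its speed limit or range.

## Working session

There is one attempt and no reset: what is moved stays moved. The work goes in short steps, Python scripts to look and compute and a tool call to move; the robot and the scene stay as the last step left them, time stands still between calls to the robot, and variables do not carry over. Pictures are saved under pics/ and viewed, at most 10 in all, crops included, and the job is handed in when it is done.

Besides the shell and the picture viewer there is one more tool, called after ">>>" as name(argument=value, ...) on one line, values as JSON. move_arm: Moves the arm, as the interface text tells. Its arguments: {"type":"object","properties":{"series":{"type":"array"},"squeeze":{"type":"number"}},"required":["series"]}

```bash
mkdir -p pics; cat > h.py <<'E'
import numpy as np, cv2
from scipy.spatial.transform import Rotation as Ro
from workcell import bot
def cam(n):
    p=bot.camera_params(n); f=200/np.tan(np.radians(p['fovy'])/2)
    return p,np.array([[f,0,p['cx']],[0,f,p['cy']],[0,0,1.]]),np.array(p['dist_coeffs'],float),np.array(p['R']),np.array(p['t'])
def cloud(n,d):
    "world xyz for each pixel (400x640x3), nan where no depth"
    p,K,D,R,t=cam(n)
    v,u=np.mgrid[:400,:640]
    q=cv2.undistortPoints(np.stack([u,v],-1).reshape(-1,1,2).astype(np.float64),K,D).reshape(400,640,2)
    X=np.concatenate([q*d[...,None],d[...,None]],-1)
    W=(X-t)@R
    W[d<=0]=np.nan
    return W
def proj(n,P):
    p,K,D,R,t=cam(n)
    return cv2.projectPoints(np.atleast_2d(P).astype(float),cv2.Rodrigues(R)[0],t,K,D)[0].reshape(-1,2)
def save(n,im): cv2.imwrite('pics/'+n,cv2.cvtColor(im,cv2.COLOR_RGB2BGR))
E
python3 - <<'E'
from h import *
for n in('scene','top'):
    im,d=bot.grab_frame(n); save(n+'0.png',im); np.savez(n+'0.npz',im=im,d=d)
    W=cloud(n,d); p=bot.camera_params(n); print(n,-np.array(p['R']).T@p['t'],p['fovy'])
    for t in ['ball_dish','ball_center','stand','reel','flux_tin','stamp','tape_roll','cutters','red_driver']:
        for r in bot.trace(n,t)[:3]:
            m=r['mask']; w=W[m]; print(t,round(r['conf'],2),np.round(r['bbox']),np.round(np.nanmedian(w,0),3),np.round(np.nanmax(w[:,2]),3))
s=bot.observe();print(s['clock'],s['position'],s['tool_rot'],s['grip_width'],s['force'])
E
```

```text
scene [-0.05335777  0.84253373  1.0222216 ] 46.98761446176379
ball_dish 0.85 [343. 173. 379. 196.] [ 0.505 -0.247  0.015] 0.061
ball_dish 0.68 [319. 200. 358. 224.] [ 0.497 -0.095  0.013] 0.058
ball_dish 0.64 [236. 318. 269. 368.] [0.429 0.417 0.02 ] 0.027
ball_center 0.31 [344. 173. 382. 194.] [ 0.503 -0.247  0.014] 0.061
stand 0.75 [284. 216. 334. 256.] [0.514 0.098 0.014] 0.103
flux_tin 0.46 [282. 191. 294. 209.] [ 0.637 -0.029  0.032] 0.038
flux_tin 0.39 [282. 216. 336. 259.] [0.514 0.097 0.013] 0.103
stamp 0.6 [192. 300. 204. 317.] [0.567 0.445 0.024] 0.073
stamp 0.56 [235. 316. 270. 367.] [0.428 0.418 0.019] 0.027
tape_roll 0.85 [234. 274. 260. 302.] [0.521 0.315 0.018] 0.025
cutters 0.62 [270. 168. 301. 185.] [ 0.744 -0.123  0.008] 0.014
red_driver 0.61 [235. 316. 266. 367.] [0.427 0.417 0.019] 0.027
top [ 0.39104678 -0.01523577  1.69860392] 50.60971267340564
ball_dish 0.91 [313. 211. 346. 241.] [ 0.499 -0.087  0.01 ] 0.064
stand 0.85 [273. 210. 301. 246.] [0.514 0.088 0.013] 0.106
reel 0.56 [418. 196. 436. 212.] [ 0.577 -0.476  0.033] 0.043
flux_tin 0.61 [310. 179. 323. 192.] [ 0.641 -0.037  0.033] 0.045
stamp 0.54 [192. 201. 200. 206.] [0.569 0.438 0.024] 0.074
tape_roll 0.44 [223. 212. 235. 221.] [0.524 0.306 0.018] 0.028
cutters 0.67 [195. 225. 205. 243.] [0.438 0.41  0.019] 0.027
cutters 0.42 [332. 148. 348. 179.] [ 0.736 -0.129  0.009] 0.02
red_driver 0.46 [195. 226. 206. 248.] [0.434 0.412 0.019] 0.027
1.0 [ 0.23285707 -0.58000332  0.23131073] [ 3.14157362e+00 -9.19449447e-06  3.81751021e-01] 0.08543508373520076 [ 0.14263058  0.04121934 -0.13066547]
```

```bash
python3 - <<'E'
import cv2
a=cv2.imread('pics/scene0.png'); b=cv2.imread('pics/top0.png')
c=cv2.resize(a[150:270,250:410],(800,600),interpolation=cv2.INTER_CUBIC); cv2.imwrite('pics/c1.png',c)
c=cv2.resize(b[160:265,240:380],(800,600),interpolation=cv2.INTER_CUBIC); cv2.imwrite('pics/c2.png',c)
E
```

```text
(no output)
```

View pics/c1.png

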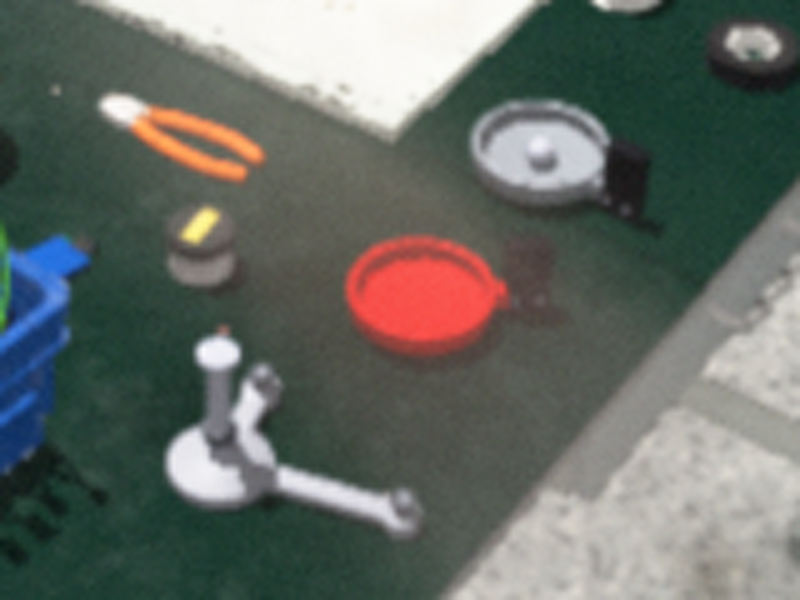

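View pics/c2.png

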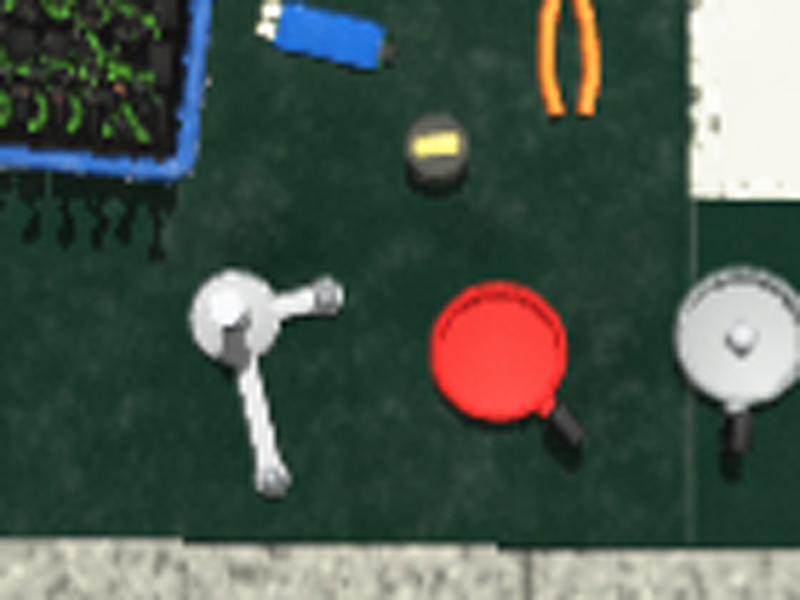

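View pics/top0.png

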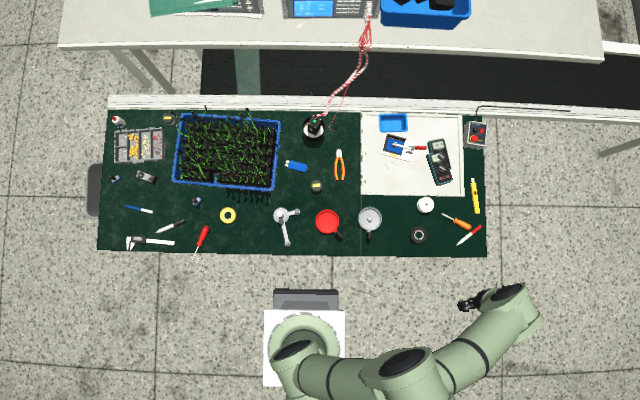

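The candidates for the dish are the grey dish with the ball (top ≈(370,219), scene ≈(359,180)) and the red look-alike (top ≈(327,222), scene ≈(334,209)). I choose the grey one, as described. On the stand, the long bar points towards the robot (top end ≈(288,244)) and the short bar points right (≈(297,212)).

```bash
cat >> h.py <<'E'
from scipy.optimize import minimize, least_squares
def onplane(n,uv,z):
    p,K,D,R,t=cam(n); q=cv2.undistortPoints(np.array(uv,float).reshape(-1,1,2),K,D).reshape(-1,2)
    d=np.c_[q,np.ones(len(q))]@R; c=-R.T@t
    return c+d*((z-c[2])/d[:,2])[:,None]
def tri(px):
    "px {cam:(u,v)} -> xyz, residual px"
    f=lambda X:np.concatenate([proj(n,X)[0]-px[n] for n in px])
    r=least_squares(f,[.5,0,.05]); return r.x,r.fun
def dishpose(n,mask,z0,x0,box=None):
    th=np.linspace(0,2*np.pi,40)
    def sil(p):
        c,s=np.cos(p[2]),np.sin(p[2]); im=np.zeros((1600,2560),np.uint8)
        ring=lambda r,z:np.c_[r*np.cos(th),r*np.sin(th),0*th+z]
        g=np.array([[a,b,h] for a in(53,83) for b in(-7,7) for h in(0,58)],float)
        for P in(np.r_[ring(34,0),ring(47,8),ring(47,25)],g):
            P=P/1000; Q=np.c_[P[:,0]*c-P[:,1]*s+p[0],P[:,0]*s+P[:,1]*c+p[1],P[:,2]+z0]
            h=cv2.convexHull(((proj(n,Q)+.5)*64).round().astype(np.int32))
            cv2.fillConvexPoly(im,h*1,1,shift=4)
        return cv2.resize(im.astype(np.float32),(640,400),interpolation=cv2.INTER_AREA)
    m=mask.astype(np.float32)
    f=lambda p:np.abs(sil(p)-m).sum()/m.sum()
    r=minimize(f,x0,method='Nelder-Mead',options=dict(initial_simplex=[x0]+[list(np.array(x0)+np.eye(3)[i]*[.01,.01,.2]) for i in range(3)],xatol=1e-4,fatol=1e-4))
    return r.x,r.fun
E
python3 - <<'E'
from h import *
pts={'post':((293.6,220.4),(279.9,212.5),.1),'long':((331,252.4),(287.6,244),.02),'short':((303,226),(297.4,211.6),.02)}
for k,(a,b,z) in pts.items(): print(k,onplane('scene',a,z)[0].round(3),onplane('top',b,z)[0].round(3),[x.round(3) for x in tri({'scene':a,'top':b})])
for n in('scene','top'):
    f=np.load(n+'0.npz'); W=cloud(n,f['d']); hsv=cv2.cvtColor(f['im'],cv2.COLOR_RGB2HSV)
    st=(np.hypot(W[...,0]-.55,W[...,1]-.1)<.05)&(W[...,2]>.085)&(W[...,2]<.12)
    v,u=np.nonzero(st); P=onplane(n,np.c_[u,v],.1); print(n,'posttop',st.sum(),W[st].mean(0).round(4),P.mean(0).round(4))
    c=(.53,-.25)
    reg=(np.hypot(W[...,0]-.5,W[...,1]+.25)<.12)
    m=reg&(W[...,2]>.006)
    print(m.sum(),dishpose(n,m,0,[.52,-.25,3.1]))
    g=reg&(W[...,2]>.035); v,u=np.nonzero(g); print('grip',g.sum(),W[g].mean(0).round(3),W[g].max(0).round(3))
    b=reg&(hsv[...,1]<60)&(hsv[...,2]>110)
    v,u=np.nonzero(b); P=onplane(n,np.c_[u,v],.025); print('grey',b.sum(),P.min(0).round(3),P.max(0).round(3))
E
```

```text
post [0.523 0.101 0.1  ] [0.527 0.099 0.1  ] [array([0.526, 0.098, 0.097]), array([-0.31 , -0.042,  0.211,  0.357])]
long [0.406 0.078 0.02 ] [0.409 0.071 0.02 ] [array([0.41 , 0.072, 0.012]), array([ 0.012,  0.001, -0.008, -0.015])]
short [0.535 0.039 0.02 ] [0.539 0.035 0.02 ] [array([0.538, 0.035, 0.015]), array([-0.149, -0.019,  0.097,  0.169])]
scene posttop 52 [0.5215 0.1025 0.0981] [0.5204 0.104  0.1   ]
597 (array([ 0.51650657, -0.25564252,  3.0140162 ]), np.float64(0.18435929715633392))
grip 68 [ 0.446 -0.244  0.05 ] [ 0.463 -0.236  0.061]
grey 2546 [ 0.19  -0.304  0.025] [0.614 0.295 0.025]
top posttop 29 [0.5227 0.1013 0.0998] [0.5227 0.1013 0.1   ]
570 (array([ 0.51587259, -0.25283203,  3.06458124]), np.float64(0.40098685026168823))
grip 33 [ 0.447 -0.247  0.055] [ 0.461 -0.24   0.062]
grey 469 [ 0.466 -0.298  0.025] [ 0.618 -0.206  0.025]
```

```bash
cat >> h.py <<'E'
def delta(P,yaw,roll=np.pi,pitch=0):
    "shift (cm) and rotvec in current tool axes to reach world P, yaw, tool down"
    s=bot.observe(); R=Ro.from_euler('xyz',s['tool_rot']); T=Ro.from_euler('xyz',[roll,pitch,yaw])
    print('clock',round(s['clock'],2),'pos',np.round(s['position'],4),np.round(s['tool_rot'],3),'shift',(R.inv().apply(np.array(P)-s['position'])*100).round(2),'turn',(R.inv()*T).as_rotvec().round(3))
E
python3 -c "
from h import *
delta([.447,-.247,.14],-.097); print(bot.observe()['qpos'])"
```

```text
clock 1.0 pos [ 0.2329 -0.58    0.2313] [ 3.142 -0.     0.382] shift [ 32.28 -22.93   9.13] turn [ 0.    -0.     0.479]
[ 1.1187966   0.52137334 -0.03631831  1.59949016  0.02120288  1.02109428
 -0.11282298]
```

>>> move_arm(series=[[[32.3, -22.9, 9.1], [0, 0, 0.479], 70], [[32.3, -22.9, 9.1], [0, 0, 0.479], 70], [[32.3, -22.9, 9.1], [0, 0, 0.479], 70], [[32.3, -22.9, 9.1], [0, 0, 0.479], 70], [[32.3, -22.9, 9.1], [0, 0, 0.479], 70], [[32.3, -22.9, 9.1], [0, 0, 0.479], 70], [[32.3, -22.9, 9.1], [0, 0, 0.479], 70], [[32.3, -22.9, 9.1], [0, 0, 0.479], 70], [[32.3, -22.9, 9.1], [0, 0, 0.479], 70], [[32.3, -22.9, 9.1], [0, 0, 0.479], 70], [[32.3, -22.9, 9.1], [0, 0, 0.479], 70], [[32.3, -22.9, 9.1], [0, 0, 0.479], 70], [[32.3, -22.9, 9.1], [0, 0, 0.479], 70], [[32.3, -22.9, 9.1], [0, 0, 0.479], 70]], squeeze=80)

```text
clock: 2.17
position: [0.4468, -0.2482, 0.1405]
tool_rot: [3.141, -0.0, -0.099]
force: [0.1, -0.9, 0.0]
grip_width: 0.0599
finger_force: 0.0
```

```bash
python3 -c "
from h import *
delta([.447,-.247,.021],-.097); print(bot.observe()['qpos'].round(2) if hasattr(bot.observe()['qpos'],'round') else bot.observe()['qpos'])
im,d=bot.grab_frame('scene'); save('s1.png',cv2.resize(im[120:240,280:440],(800,600),interpolation=cv2.INTER_CUBIC))
print(proj('scene',[[.447,-.247,.058],[.447,-.247,.14]]))"
```

```text
clock 2.17 pos [ 0.4468 -0.2482  0.1405] [ 3.141 -0.    -0.099] shift [ 0.   -0.13 11.95] turn [ 0.    -0.    -0.002]
[ 0.38  0.47  0.01  1.98 -0.01  0.69 -1.27]
[[375.61568861 179.56828501]
 [378.33853048 159.68612816]]
```

View pics/s1.png

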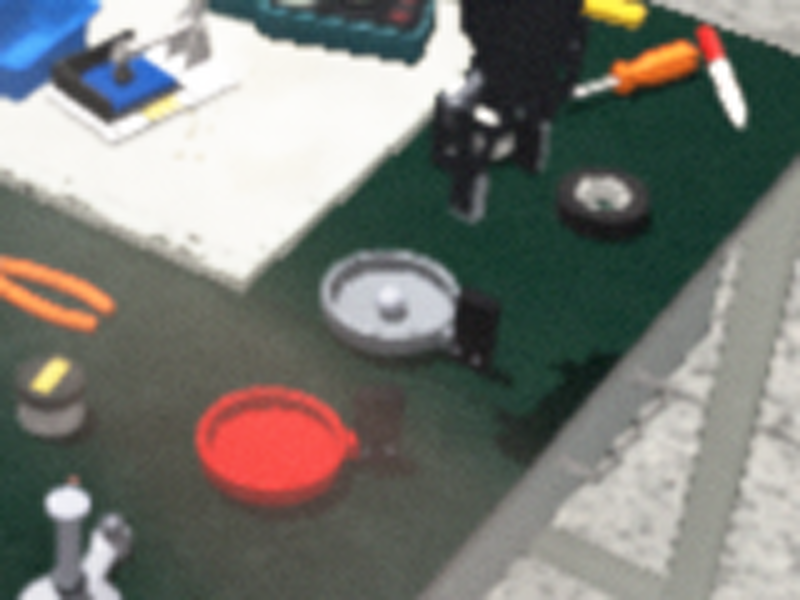

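The view shows the open gripper above the black grip: grip top at ≈(376,180), fingers' mid at ≈(381,158). Both agree with my projection, so I descend and close.

>>> move_arm(series=[[[0, -0.1, 3], [0, 0, 0], 70], [[0, -0.1, 6], [0, 0, 0], 70], [[0, -0.1, 8.5], [0, 0, 0], 70], [[0, -0.1, 10.5], [0, 0, 0], 70], [[0, -0.1, 11.5], [0, 0, 0], 70], [[0, -0.1, 11.9], [0, 0, 0], 70], [[0, -0.1, 11.9], [0, 0, 0], 60], [[0, -0.1, 11.9], [0, 0, 0], 52], [[0, -0.1, 11.9], [0, 0, 0], 46], [[0, -0.1, 11.9], [0, 0, 0], 40], [[0, -0.1, 11.9], [0, 0, 0], 36], [[0, -0.1, 11.9], [0, 0, 0], 32], [[0, -0.1, 11.9], [0, 0, 0], 29], [[0, -0.1, 11.9], [0, 0, 0], 26]], squeeze=30)

```text
clock: 3.38
position: [0.4474, -0.2461, 0.0214]
tool_rot: [3.142, -0.0, -0.097]
force: [0.3, 0.3, 0.3]
grip_width: 0.0223
finger_force: 0.0
```

>>> move_arm(series=[[[0, 0, 0], [0, 0, 0], 23], [[0, 0, 0], [0, 0, 0], 21], [[0, 0, 0], [0, 0, 0], 19], [[0, 0, 0], [0, 0, 0], 17], [[0, 0, 0], [0, 0, 0], 15], [[0, 0, 0], [0, 0, 0], 12], [[0, 0, 0], [0, 0, 0], 8], [[0, 0, 0], [0, 0, 0], 0], [[0, 0, 0], [0, 0, 0], 0], [[0, 0, 0], [0, 0, 0], 0]])

```text
clock: 4.22
position: [0.4474, -0.2462, 0.0213]
tool_rot: [3.142, -0.0, -0.097]
force: [-0.5, -1.0, 3.6]
grip_width: 0.0136
finger_force: 29.6
```

>>> move_arm(series=[[[0, 0, 0], [0, 0, 0], 0], [[0, 0, 0], [0, 0, 0], 0], [[0, 0, 0], [0, 0, 0], 0], [[0, 0, 0], [0, 0, 0], 0]], squeeze=90)

```text
clock: 4.55
position: [0.4474, -0.2462, 0.0215]
tool_rot: [3.142, -0.0, -0.097]
force: [-1.6, -1.7, 6.0]
grip_width: 0.0131
finger_force: 87.5
```

```bash
cat >> h.py <<'E'
def look(z0,tag,x0,full=True):
    "dish/ball/grip measurements in both cameras"
    for n in('scene','top'):
        im,d=bot.grab_frame(n); np.savez(tag+n+'.npz',im=im,d=d); W=cloud(n,d); hsv=cv2.cvtColor(im,cv2.COLOR_RGB2HSV).astype(int)
        reg=(np.hypot(W[...,0]-x0[0],W[...,1]-x0[1])<.06)&(np.abs(W[...,2]-z0-.014)<.022)&(hsv[...,1]<60)&(hsv[...,2]>90)
        v,u=np.nonzero(reg)
        if not len(u): print(n,'none'); continue
        P=onplane(n,np.c_[u,v],z0+.02); rim=W[reg]; rim=rim[rim[:,2]>z0+.019]
        A=np.c_[rim[:,:2],np.ones(len(rim))]; pl=np.linalg.lstsq(A,rim[:,2],rcond=None)[0]
        c,r=cv2.minEnclosingCircle(P[:,:2].astype(np.float32))
        print(n,len(u),'centre',np.round(c,4),'r',round(r,4),'mean',P.mean(0).round(4),'rim slope',pl[:2].round(3),'maxz',np.round(np.percentile(rim[:,2],90),4))
E
python3 -c "
from h import *
look(0,'a',[.516,-.2535]); s=bot.observe(); print(s['clock'],s['position'],s['tool_rot'],s['grip_width'],s['finger_force'],s['force'])"
```

```text
scene 378 centre [ 0.5194 -0.2412] r 0.0626 mean [ 0.5184 -0.2454  0.02  ] rim slope [0.023 0.011] maxz 0.0262
top 201 centre [ 0.5182 -0.2544] r 0.0502 mean [ 0.5336 -0.2373  0.02  ] rim slope [-0.001  0.015] maxz 0.0292
4.65 [ 0.44735982 -0.24621956  0.02143727] [ 3.14154065e+00 -6.04006953e-05 -9.73322344e-02] 0.012852815277533555 87.52927422523499 [-2.5137448  -0.59021634  6.46035301]
```

>>> move_arm(series=[[[0, 0, -0.2], [0, 0, 0], 0], [[0, 0, -0.5], [0, 0, 0], 0], [[0, 0, -1.0], [0, 0, 0], 0], [[0, 0, -1.7], [0, 0, 0], 0], [[0, 0, -2.6], [0, 0, 0], 0], [[0, 0, -3.6], [0, 0, 0], 0], [[0, 0, -4.7], [0, 0, 0], 0], [[0, 0, -5.8], [0, 0, 0], 0], [[0, 0, -6.9], [0, 0, 0], 0], [[0, 0, -8.0], [0, 0, 0], 0], [[0, 0, -9.1], [0, 0, 0], 0], [[0, 0, -10.1], [0, 0, 0], 0], [[0, 0, -11.0], [0, 0, 0], 0], [[0, 0, -11.7], [0, 0, 0], 0], [[0, 0, -12.3], [0, 0, 0], 0], [[0, 0, -12.7], [0, 0, 0], 0], [[0, 0, -12.9], [0, 0, 0], 0], [[0, 0, -13.0], [0, 0, 0], 0]])

```text
clock: 6.15
position: [0.4473, -0.2461, 0.1514]
tool_rot: [-3.142, 0.0, -0.097]
force: [0.4, -0.0, -1.5]
grip_width: 0.0131
finger_force: 87.8
```

```bash
python3 -c "
from h import *
look(.13,'b',[.516,-.2535]); delta([.457,.0855,.1513],.23)
im=np.load('bscene.npz')['im']; save('s2.png',cv2.resize(im[110:230,280:440],(800,600),interpolation=cv2.INTER_CUBIC))"
```

```text
scene 407 centre [ 0.5153 -0.2517] r 0.0544 mean [ 0.5177 -0.2471  0.15  ] rim slope [0.    0.006] maxz 0.1559
top 211 centre [ 0.5188 -0.2499] r 0.0464 mean [ 0.5291 -0.2337  0.15  ] rim slope [0.023 0.016] maxz 0.1576
clock 6.25 pos [ 0.4473 -0.2461  0.1511] [-3.141  0.    -0.097] shift [-2.25e+00 -3.31e+01 -1.00e-02] turn [-0.     0.    -0.327]
```

View pics/s2.png

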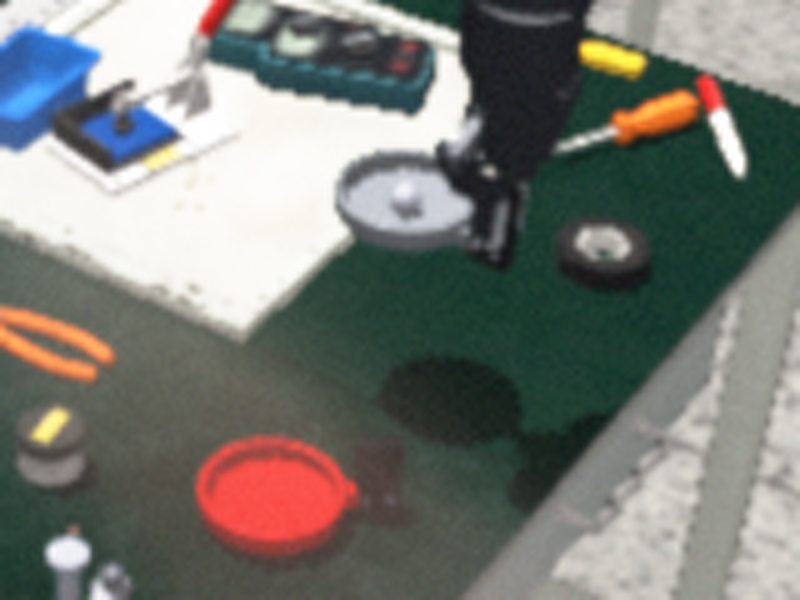

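The dish is held level with the ball in the middle (crop (405,195)). I carry it smoothly to above the post.

>>> move_arm(series=[[[-0.01, -0.15, 0], [0, 0, 0], 0], [[-0.03, -0.5, 0], [0, 0, 0], 0], [[-0.07, -1.05, 0], [0, 0, 0], 0], [[-0.12, -1.8, 0], [0, 0, 0], 0], [[-0.19, -2.75, 0], [0, 0, 0], 0], [[-0.26, -3.85, 0], [0, 0, 0], 0], [[-0.34, -4.95, 0], [0, 0, 0], 0], [[-0.41, -6.05, 0], [0, 0, 0], 0], [[-0.49, -7.15, 0], [0, 0, 0], 0], [[-0.56, -8.25, 0], [0, 0, 0], 0], [[-0.64, -9.35, 0], [0, 0, 0], 0], [[-0.71, -10.45, 0], [0, 0, 0], 0], [[-0.79, -11.55, 0], [0, 0, 0], 0], [[-0.86, -12.65, 0], [0, 0, 0], 0], [[-0.94, -13.75, 0], [0, 0, 0], 0], [[-1.0, -14.7, 0], [0, 0, 0], 0], [[-1.05, -15.45, 0], [0, 0, 0], 0], [[-1.09, -16.0, 0], [0, 0, 0], 0], [[-1.11, -16.35, 0], [0, 0, 0], 0], [[-1.12, -16.5, 0], [0, 0, 0], 0]])

```text
clock: 7.92
position: [0.4523, -0.0804, 0.1513]
tool_rot: [-3.142, 0.0, -0.097]
force: [-0.1, 0.3, -1.1]
grip_width: 0.0128
finger_force: 87.8
```

>>> move_arm(series=[[[-0.01, -0.15, 0], [0, 0, -0.003], 0], [[-0.03, -0.5, 0], [0, 0, -0.01], 0], [[-0.07, -1.05, 0], [0, 0, -0.021], 0], [[-0.12, -1.8, 0], [0, 0, -0.036], 0], [[-0.19, -2.75, 0], [0, 0, -0.055], 0], [[-0.26, -3.85, 0], [0, 0, -0.076], 0], [[-0.34, -4.95, 0], [0, 0, -0.098], 0], [[-0.41, -6.05, 0], [0, 0, -0.12], 0], [[-0.49, -7.15, 0], [0, 0, -0.142], 0], [[-0.56, -8.25, 0], [0, 0, -0.164], 0], [[-0.64, -9.35, 0], [0, 0, -0.185], 0], [[-0.71, -10.45, 0], [0, 0, -0.207], 0], [[-0.79, -11.55, 0], [0, 0, -0.229], 0], [[-0.86, -12.65, 0], [0, 0, -0.251], 0], [[-0.94, -13.75, 0], [0, 0, -0.272], 0], [[-1.0, -14.7, 0], [0, 0, -0.291], 0], [[-1.05, -15.5, 0], [0, 0, -0.306], 0], [[-1.09, -16.1, 0], [0, 0, -0.317], 0], [[-1.11, -16.45, 0], [0, 0, -0.324], 0], [[-1.12, -16.6, 0], [0, 0, -0.327], 0]])

```text
clock: 9.58
position: [0.4572, 0.0859, 0.1513]
tool_rot: [-3.142, 0.0, 0.231]
force: [-0.1, 1.0, -1.6]
grip_width: 0.013
finger_force: 87.8
```

```bash
python3 -c "
from h import *
look(.13,'c',[.523,.101]); delta([.457,.0855,.1213],.23)
for n in('scene','top'):
    r=[(x['conf'],x['bbox']) for x in bot.find_in(n,'ball_center')+bot.find_in(n,'ball_dish')]; print(n,r)
    # predicted rim circle at tcp+68mm and post top
    print(proj(n,[[.523,.101,.13],[.523,.101,.146],[.523,.101,.1],[.41,.072,.012]]).round(1))
a=np.load('cscene.npz')['im'][170:290,240:400]; b=np.load('ctop.npz')['im'][180:300,210:370][:90,:]
save('s3.png',np.vstack([cv2.resize(a,(440,330),interpolation=cv2.INTER_CUBIC),cv2.resize(b,(440,248),interpolation=cv2.INTER_CUBIC)]))"
```

```text
scene 657 centre [0.5171 0.0978] r 0.056 mean [0.5228 0.1051 0.15  ] rim slope [0.002 0.001] maxz 0.156
top 95 centre [0.5409 0.1048] r 0.0428 mean [0.5547 0.114  0.15  ] rim slope [-0.073 -0.013] maxz 0.1587
clock 9.68 pos [0.4572 0.0854 0.1513] [3.142 0.    0.23 ] shift [-0.02 -0.01  3.  ] turn [ 0.  0. -0.]
scene [(0.41, [287.4, 207.9, 294.1, 211.4]), (0.89, [321.2, 202.3, 358.5, 222.0]), (0.78, [274.6, 198.7, 322.3, 223.4]), (0.41, [284.0, 222.0, 335.8, 257.6]), (0.33, [194.0, 296.9, 203.9, 319.0])]
[[293.4 212.8]
 [293.3 208.6]
 [293.5 220.4]
 [330.8 252.5]]
top [(0.89, [316.4, 210.3, 343.3, 239.6])]
[[278.8 212.8]
 [278.5 212.5]
 [279.3 213.5]
 [287.5 243.9]]
```

View pics/s3.png

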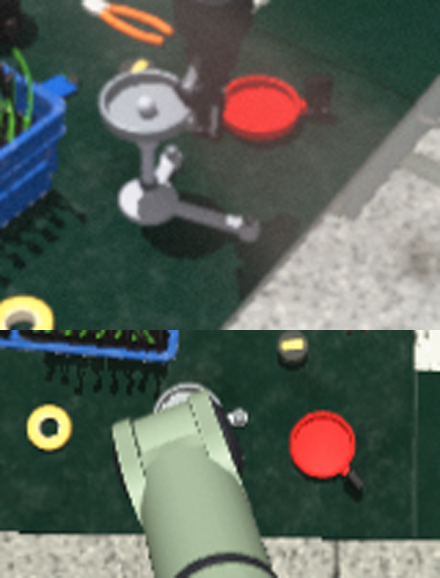

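Ball at crop (147,106) → px (293.5,208.5), matching the predicted (293.3,208.6) over the post axis. The dish is level, so I lower it.

>>> move_arm(series=[[[0, 0, 0.1], [0, 0, 0], 0], [[0, 0, 0.3], [0, 0, 0], 0], [[0, 0, 0.6], [0, 0, 0], 0], [[0, 0, 1.0], [0, 0, 0], 0], [[0, 0, 1.4], [0, 0, 0], 0], [[0, 0, 1.8], [0, 0, 0], 0], [[0, 0, 2.15], [0, 0, 0], 0], [[0, 0, 2.4], [0, 0, 0], 0], [[0, 0, 2.55], [0, 0, 0], 0], [[0, 0, 2.65], [0, 0, 0], 0], [[0, 0, 2.7], [0, 0, 0], 0], [[0, 0, 2.75], [0, 0, 0], 0], [[0, 0, 2.8], [0, 0, 0], 0], [[0, 0, 2.8], [0, 0, 0], 0]])

```text
clock: 11.05
position: [0.4572, 0.0855, 0.1233]
tool_rot: [-3.142, -0.0, 0.23]
force: [0.2, -0.6, -0.9]
grip_width: 0.0129
finger_force: 87.8
```

>>> move_arm(series=[[[0, 0, 0.05], [0, 0, 0], 0], [[0, 0, 0.1], [0, 0, 0], 0], [[0, 0, 0.1], [0, 0, 0], 0]])

```text
clock: 11.3
position: [0.4572, 0.0855, 0.1223]
tool_rot: [-3.142, -0.0, 0.23]
force: [0.1, -0.7, -0.7]
grip_width: 0.0131
finger_force: 87.8
```

>>> move_arm(series=[[[0, 0, 0.05], [0, 0, 0], 0], [[0, 0, 0.1], [0, 0, 0], 0], [[0, 0, 0.1], [0, 0, 0], 0]])

```text
clock: 11.55
position: [0.4572, 0.0855, 0.1213]
tool_rot: [-3.142, -0.0, 0.23]
force: [-0.7, -0.9, 2.0]
grip_width: 0.0129
finger_force: 88.5
```

```bash
python3 -c "
from h import *
s=bot.observe(); print(s['clock'],s['position'],s['tool_rot'],s['force'],s['moment'])"
```

```text
11.55 [0.45721114 0.08545284 0.12133097] [-3.14158236e+00 -3.58676052e-05  2.29741290e-01] [-0.73384928 -0.90817865  1.99473773] [-0.01391807  0.17576524 -0.02129096]
```

>>> move_arm(series=[[[0, 0, 0.03], [0, 0, 0], 0], [[0, 0, 0.03], [0, 0, 0], 0], [[0, 0, 0.03], [0, 0, 0], 0], [[0, 0, 0.03], [0, 0, 0], 0], [[0, 0, 0.03], [0, 0, 0], 0], [[0, 0, 0.03], [0, 0, 0], 0], [[0, 0, 0.03], [0, 0, 0], 0], [[0, 0, 0.03], [0, 0, 0], 0], [[0, 0, 0.03], [0, 0, 0], 0], [[0, 0, 0.03], [0, 0, 0], 0], [[0, 0, 0.03], [0, 0, 0], 0], [[0, 0, 0.03], [0, 0, 0], 0], [[0, 0, 0.03], [0, 0, 0], 0], [[0, 0, 0.03], [0, 0, 0], 0], [[0, 0, 0.03], [0, 0, 0], 0], [[0, 0, 0.03], [0, 0, 0], 0]])

```text
clock: 12.88
position: [0.4572, 0.0854, 0.1212]
tool_rot: [3.142, -0.0, 0.23]
force: [-4.2, -0.0, 7.8]
grip_width: 0.0129
finger_force: 89.1
```

```bash
python3 - <<'E'
from h import *
look(.1,'d',[.523,.101]); s=bot.observe(); print(s['clock'],s['force'],s['moment'],s['qpos'])
print(proj('scene',[[.523,.101,.1],[.523,.101,.116]]).round(1))
m=np.load('dscene.npz'); save('s4.png',cv2.resize(m['im'][190:265,250:350],(800,600),interpolation=cv2.INTER_CUBIC))
E
```

```text
scene 653 centre [0.5183 0.0966] r 0.0555 mean [0.523  0.1044 0.12  ] rim slope [0.004 0.   ] maxz 0.1264
top 95 centre [0.5382 0.1032] r 0.0434 mean [0.5541 0.1135 0.12  ] rim slope [ 0.055 -0.019] maxz 0.1289
12.9833 [-3.57764528 -0.85797782  6.3545256 ] [-0.08403479  0.39650222  0.032813  ] [-0.21617768  0.44436636 -0.1224315   2.10354924  0.09330923  0.59859641
 -1.74503624]
[[293.5 220.4]
 [293.4 216.4]]
```

View pics/s4.png

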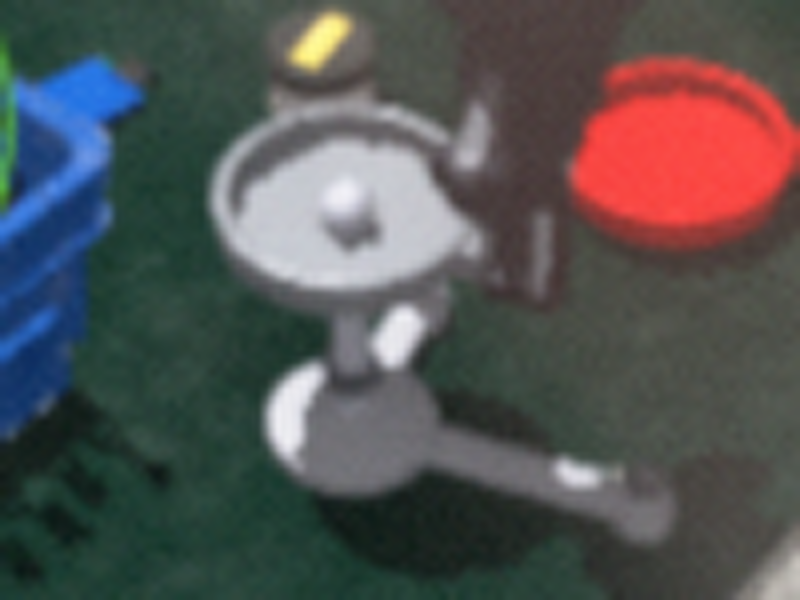

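Resting centred: ball at px (293.1,215.4), predicted (293.4,216.4), with 6–8 N contact. I raise it 5 mm and make the quarter turn about the post axis in two halves.

>>> move_arm(series=[[[0, 0, -0.05], [0, 0, 0], 0], [[0, 0, -0.15], [0, 0, 0], 0], [[0, 0, -0.3], [0, 0, 0], 0], [[0, 0, -0.42], [0, 0, 0], 0], [[0, 0, -0.5], [0, 0, 0], 0], [[0, 0, -0.5], [0, 0, 0], 0]])

```text
clock: 13.48
position: [0.4573, 0.0855, 0.1262]
tool_rot: [-3.142, -0.0, 0.23]
force: [0.3, 1.1, -1.2]
grip_width: 0.0126
finger_force: 87.8
```

>>> move_arm(series=[[[0, 0.07, 0], [0, 0, -0.01], 0], [[0, 0.2, 0], [0, 0, -0.03], 0], [[0.01, 0.41, 0], [0, 0, -0.06], 0], [[0.03, 0.68, 0], [0, 0, -0.1], 0], [[0.08, 1.01, 0], [0, 0, -0.149], 0], [[0.13, 1.34, 0], [0, 0, -0.198], 0], [[0.2, 1.66, 0], [0, 0, -0.246], 0], [[0.29, 1.98, 0], [0, 0, -0.295], 0], [[0.4, 2.29, 0], [0, 0, -0.344], 0], [[0.52, 2.6, 0], [0, 0, -0.393], 0], [[0.65, 2.9, 0], [0, 0, -0.441], 0], [[0.8, 3.2, 0], [0, 0, -0.49], 0], [[0.96, 3.49, 0], [0, 0, -0.539], 0], [[1.14, 3.77, 0], [0, 0, -0.588], 0], [[1.33, 4.04, 0], [0, 0, -0.636], 0], [[1.53, 4.3, 0], [0, 0, -0.685], 0], [[1.71, 4.51, 0], [0, 0, -0.725], 0], [[1.85, 4.66, 0], [0, 0, -0.755], 0], [[1.94, 4.76, 0], [0, 0, -0.775], 0], [[1.99, 4.81, 0], [0, 0, -0.785], 0]])

```text
clock: 15.15
position: [0.4876, 0.0429, 0.1259]
tool_rot: [-3.141, 0.0, 1.016]
force: [-0.1, -0.4, -1.9]
grip_width: 0.0128
finger_force: 87.8
```

```bash
python3 - <<'E'
from h import *
look(.105,'e',[.523,.101]); s=bot.observe(); print(s['clock'],s['qpos'])
y=s['tool_rot'][2]; f=np.array(s['position'])+.068*np.array([np.cos(y),np.sin(y),0]); print(s['position'],s['tool_rot'],'foot',f)
print([(x['conf'],x['bbox']) for x in bot.find_in('scene','ball_center')],proj('scene',[.523,.101,.121]))
E
```

```text
scene 702 centre [0.5157 0.0953] r 0.0575 mean [0.521  0.1026 0.125 ] rim slope [-0.005 -0.007] maxz 0.131
top 27 centre [0.5412 0.1234] r 0.037 mean [0.5552 0.1229 0.125 ] rim slope [-0.016 -0.002] maxz 0.1311
15.25 [ 0.04140164  0.47946732 -0.32510123  2.03252691  0.24085546  0.66548871
 -0.99605644]
[0.48756135 0.04303113 0.12595754] [-3.14152111e+00 -1.68041892e-05  1.01479177e+00] foot [0.52345153 0.10078833 0.12595754]
[] [[293.42439058 215.11384026]]
```

>>> move_arm(series=[[[0, 0.07, 0], [0, 0, -0.01], 0], [[0, 0.2, 0], [0, 0, -0.03], 0], [[0.01, 0.41, 0], [0, 0, -0.06], 0], [[0.03, 0.68, 0], [0, 0, -0.1], 0], [[0.08, 1.01, 0], [0, 0, -0.149], 0], [[0.13, 1.34, 0], [0, 0, -0.198], 0], [[0.2, 1.66, 0], [0, 0, -0.246], 0], [[0.29, 1.98, 0], [0, 0, -0.295], 0], [[0.4, 2.29, 0], [0, 0, -0.344], 0], [[0.52, 2.6, 0], [0, 0, -0.393], 0], [[0.65, 2.9, 0], [0, 0, -0.441], 0], [[0.8, 3.2, 0], [0, 0, -0.49], 0], [[0.96, 3.49, 0], [0, 0, -0.539], 0], [[1.14, 3.77, 0], [0, 0, -0.588], 0], [[1.33, 4.04, 0], [0, 0, -0.636], 0], [[1.53, 4.3, 0], [0, 0, -0.685], 0], [[1.71, 4.51, 0], [0, 0, -0.725], 0], [[1.85, 4.66, 0], [0, 0, -0.755], 0], [[1.94, 4.76, 0], [0, 0, -0.775], 0], [[1.99, 4.81, 0], [0, 0, -0.785], 0]])

```text
clock: 16.97
position: [0.539, 0.0346, 0.1259]
tool_rot: [-3.142, -0.0, 1.801]
force: [-0.2, 1.1, -1.2]
grip_width: 0.0128
finger_force: 87.8
```

>>> move_arm(series=[[[0, 0, 0.05], [0, 0, 0], 0], [[0, 0, 0.13], [0, 0, 0], 0], [[0, 0, 0.22], [0, 0, 0], 0], [[0, 0, 0.3], [0, 0, 0], 0], [[0, 0, 0.37], [0, 0, 0], 0], [[0, 0, 0.43], [0, 0, 0], 0], [[0, 0, 0.47], [0, 0, 0], 0], [[0, 0, 0.5], [0, 0, 0], 0], [[0, 0, 0.5], [0, 0, 0], 0], [[0, 0, 0.5], [0, 0, 0], 0], [[0, 0, 0.5], [0, 0, 0], 0], [[0, 0, 0.5], [0, 0, 0], 0]])

```text
clock: 17.97
position: [0.539, 0.0346, 0.1212]
tool_rot: [3.141, 0.0, 1.8]
force: [-2.1, -1.7, 6.0]
grip_width: 0.0132
finger_force: 89.0
```

```bash
python3 - <<'E'
from h import *
look(.1,'f',[.523,.101]); s=bot.observe(); print(s['clock'],s['force'],s['moment'])
y=s['tool_rot'][2]; f=np.array(s['position'])+.068*np.array([np.cos(y),np.sin(y),0]); print(s['position'],s['tool_rot'],'foot',f)
print(proj('scene',[.523,.101,.116]))
m=np.load('fscene.npz'); save('s5.png',cv2.resize(m['im'][190:265,250:350],(800,600),interpolation=cv2.INTER_CUBIC))
E
```

```text
scene 689 centre [0.5247 0.0902] r 0.0646 mean [0.5214 0.1026 0.12  ] rim slope [-0.003 -0.007] maxz 0.1262
top 221 centre [0.5194 0.1084] r 0.0461 mean [0.5091 0.1207 0.12  ] rim slope [ 0.018 -0.019] maxz 0.1276
18.0667 [-2.41326785 -1.65750054  5.97087232] [-0.12746374  0.48866804  0.08854766]
[0.5390062  0.03454974 0.12121593] [3.14136565e+00 1.93110980e-04 1.79955980e+00] foot [0.52358561 0.10077817 0.12121593]
[[293.44603221 216.38786891]]
```

View pics/s5.png

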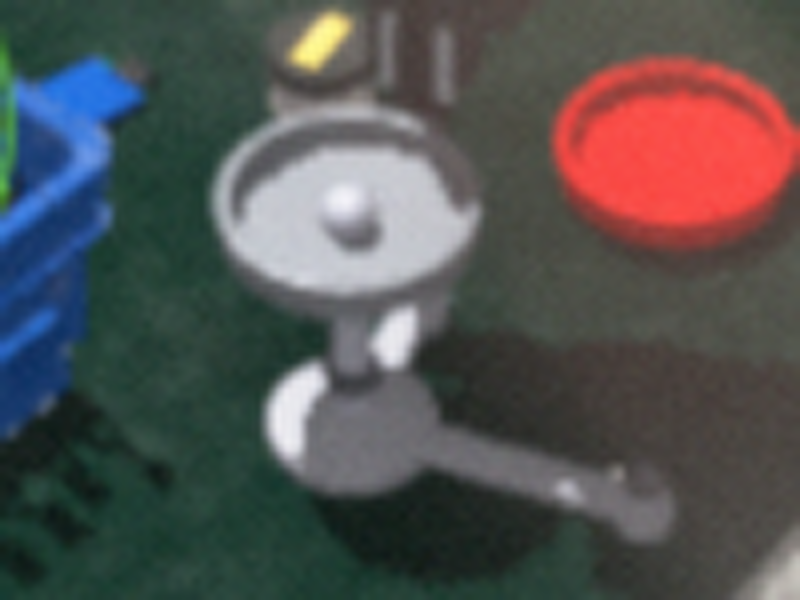

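The ball is at crop (347,208) → px (293.4,216.0) over the post axis. The dish is level and resting with about 6–7 N, grip over the short bar. I let it settle briefly and hand in.

>>> move_arm(series=[[[0, 0, 0], [0, 0, 0], 0], [[0, 0, 0], [0, 0, 0], 0], [[0, 0, 0], [0, 0, 0], 0], [[0, 0, 0], [0, 0, 0], 0], [[0, 0, 0], [0, 0, 0], 0], [[0, 0, 0], [0, 0, 0], 0]])

```text
clock: 18.57
position: [0.539, 0.0345, 0.1212]
tool_rot: [3.141, 0.0, 1.8]
force: [-1.7, -1.0, 5.6]
grip_width: 0.0129
finger_force: 89.0
```

```bash
python3 -c "
from h import *
print(bot.job_done())"
```

```text
the job is handed in; nothing more can be done
None
```

I set the dish on the post, held it there over a second, turned it a quarter turn and handed the job in at 18.6 s, still held level and centred with the grip over the short outrigger and the ball in the middle; no verdict came back.

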